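# Turn over the green rosette case

## Robot

A 7-joint arm with a two-finger parallel gripper is mounted at the origin on the work surface. World frame = base frame: x ahead of the robot, y to its left, z up, the work surface at z = 0. Lengths are in m, angles in rad, forces in N, time in s.
With the tool pointing down it reaches from about 0.4 to 0.85 m from the base axis. Payload 6.9 kg.
Tool frame: the origin (TCP) lies between the finger pads; the fingertips stand 8 mm ahead of it and the grasp point (between the pads) lies 11 mm behind it; z points along the fingers, y is the line along which they close (so a half turn about z gives the same grasp; the last joint's range is limited). The gripper opens to 85 mm and grips with 20 to 120 N. Pads are 22 mm wide; open, the fingers measure 114 mm over their backs; the gripper's body (76 mm by 85 mm) begins 54 mm behind the grasp point. The pads swing forward as they close: fully open they stand 13 mm farther back than shut.
Start: joints at [-1.24, 0.507, -0.238, 1.5, 0.126, 1.149, -0.155], TCP at [0.139, 0.609, 0.208] pointing down, gripper open.
Joint ranges: [-3.08, 3.08], [-0.24, 2.05], [-1.43, 1.35], [0, 2.5], [-1.52, 4.66], [0.17, 1.96], [-2.89, 2.89]. Speed limits (rad/s): [2.39, 2.39, 3.14, 3.14, 3.14, 3.14, 3.14].

## Interface

Orientations are given as [roll, pitch, yaw] about the fixed x, y, z axes, in that order (R = Rz(yaw) Ry(pitch) Rx(roll)).
In Python, from workcell import telemetry, snapshot, get_calibration, job gives the robot as it stands.
- The arm moves only by the tool servo_tool, never from a script. Its argument "targets" is a list of rows, each a list of 3 entries, a list of its own where there are three numbers: the closure, from 0 (fully open) to 1 (shut), then the shift along the world's x, y, z in cm, then the turn, a rotation vector about the world's x, y, z in rad. A call has exactly 10 rows; each row shifts and turns the commanded pose from where the row before left it; what a row does not reach is not made up. A row lasts 1/12 s, in which the tool goes at most 41.7 mm and 7.16 degrees, less where a joint would pass 70% of its speed; a pose out of reach is approached as far as the arm can. A call is refused whole if a number of a shift passes 4.17 or a number of a turn 0.125, either way. A call with a gripper value outside its range is refused whole. The fingers move at their own pace and stop on an object; "squeeze" is the grip in N (left out, the last holds). Time passes only in rows, so rows that do not move let the fingers close, or fill a call up. It gives the time, the measured TCP pose, the force, the opening and the grip force at its end, in the units of the state.
- telemetry.read_state(): the state, without advancing time (a new reading comes with each control period).
- snapshot(name): name is "scene" or "top" or "wrist"; returns the picture (400x640x3 uint8, red, green, blue); there is no depth.
- get_calibration(name): a dict with "mtx" (3x3 intrinsics, pixels), "R" (3x3) and "t" (3): a world point X has camera coordinates R X + t. Camera axes: x right, y down, z forward; pixel columns grow to the right and rows downward; lengths in m; the calibration is good to about 2 mm. A picture is of the moment at which its call begins: read the wrist's pose just before it. get_calibration takes no time and is no camera call; for the wrist camera it gives the pose at the moment of the call.
- job.job_done(): hands the job in; it is judged then, once.
The state is a dict: "time_s": time; "qpos": joint angles; "joint_velocities": joint speeds; "tau": joint torques, N m; "ee_pos": TCP position; "tool_rot": TCP orientation; "force": force on the tool from outside, world axes, zero at the start; "moment": the same for the moment, N m; "finger_gap": opening from 0.0 (shut) to 1.0 (fully open); "grip_force": force on a finger pad.
Only numpy, scipy, OpenCV 4.12 (cv2) and the standard library are available. Lean on these libraries where they do the work, as an engineer would, in place of code of your own. Each camera call takes 0.05 s, during which the arm holds its last target. There are 200 camera calls.

## Task

Two flat cases with clear lids lean lid-up in their wooden V-shaped stands, each with a ukulele rosette inside. Turn the green-based case over like the page of a book, pinching its loose lid and base together so that they never come apart, and leave it lying lid-down on the opposite wing of its own stand, its edge down in the V and square with the stand. Leave the blue case alone.

Things in the scene. Friction and masses are not known exactly. Their poses are not given: they have to be found in the camera images.
- green_base: Green open tray, base of the case to turn over: 96 x 96 x 18 mm, 3 mm walls, 80 g; a loose 15 g rosette ring lies in it. Origin: centre of its outer underside; z points to the open side (the lid). At the start the underside lies on the stand's +y wing, z 50 degrees from vertical, x along the fold, y up the wing. Closed case: 104 x 104 x 21 mm.
- green_lid: Clear plastic lid of the green case, 60 g, 104 x 104 mm: 3 mm top plate and a 9 mm deep skirt around the base with 1.5 mm play; not latched, it just lies on the base's rim. Origin: centre of the top plate's underside, 18 mm from the base's origin when closed, 3 mm below the outer face; z points out of the case.
- green_stand: Fixed wooden V stand; origin under its centre on the bench. The fold of the V runs along x, 22 mm up. Two flat wings, 110 mm long, 55 mm wide, rise at 50 degrees from horizontal to +y (case at the start) and -y (case at the end). The case reaches 50 mm past the wing, where both faces are free to pinch; its free edge is 108 mm from the fold along the wing. Yaw within 17 degrees.
- blue_case: Bystander: the other case, same shape, blue base and clear lid in one piece, 160 g, in a second identical fixed stand to the left or right of the green one. Origin: centre of its underside; z out through its lid.
Things that resemble listed ones, but are neither listed nor needed, are in the scene too. Several things have the shape of the green_base; the one meant has the colours described above.

How it is judged:
By the outcome, as a careful person would: the job done as asked, in the order asked, and still so for the second after the job is handed in, with the robot touching nothing.
It also fails if it takes over 35 s, if anything falls off the work surface, if the arm or the gripper's body presses on something with over 40 N, if the wrist force passes 120 N, or if a joint passes its speed limit or range.

## Working session

There is one attempt and no reset: what is moved stays moved. The work goes in short steps, Python scripts to look and compute and a tool call to move; the robot and the scene stay as the last step left them, time stands still between calls to the robot, and variables do not carry over. Pictures are saved under pics/ and viewed, at most 10 in all, crops included, and the job is handed in when it is done.

Besides the shell and the picture viewer there is one more tool, called after ">>>" by a JSON object that holds its "op" and its "data". servo_tool: Moves the arm, as the interface text tells. Its arguments: {"type":"object","properties":{"targets":{"type":"array","items":{"type":"array"}},"squeeze":{"type":"number"}},"required":["targets"]}

```bash
ls; mkdir -p pics; python3 - <<'E'
from workcell import telemetry, snapshot, get_calibration, job
import cv2,numpy as np
print(telemetry.read_state())
for n in ("scene","top"):
    im=snapshot(n); cv2.imwrite(f"pics/{n}0.png",im[:,:,::-1]); c=get_calibration(n); print(n,{k:np.round(v,4).tolist() for k,v in c.items()})
E
```

```text
pics
{'time_s': 0.0, 'qpos': array([-1.24052697,  0.50833285, -0.23755395,  1.50115625,  0.12570076,
        1.14890351, -0.15479132]), 'joint_velocities': array([ 0.00033274,  0.00059765, -0.00021097, -0.00076063, -0.00028175,
       -0.00126825,  0.00123399]), 'tau': array([-1.07755423e-04, -6.20593143e+01, -2.18655065e+00, -2.49652684e+01,
        1.28874931e-02,  1.22196370e-02,  4.81746440e-06]), 'ee_pos': array([0.13923834, 0.60872035, 0.20752575]), 'tool_rot': array([-3.13978441e+00,  2.37180585e-05,  2.91687778e+00]), 'force': array([ 0.3325432 ,  0.04009118, -0.37552986]), 'moment': array([-0.01200449,  0.02249868, -0.02978662]), 'grip_force': 0.0, 'finger_gap': 0.9965747626909395}
scene {'mtx': [[362.6547, 0.0, 310.6503], [0.0, 362.6547, 201.5835], [0.0, 0.0, 1.0]], 'R': [[-0.8636, 0.504, 0.0154], [0.3694, 0.6531, -0.6611], [-0.3432, -0.5652, -0.7501]], 't': [0.3878, -0.1122, 0.9278]}
top {'mtx': [[405.34, 0.0, 318.5282], [0.0, 405.34, 195.5651], [0.0, 0.0, 1.0]], 'R': [[-0.0279, -0.9992, -0.0287], [-0.995, 0.0306, -0.0952], [0.096, 0.0259, -0.995]], 't': [0.0258, 0.4512, 0.858]}
```

View pics/top0.png

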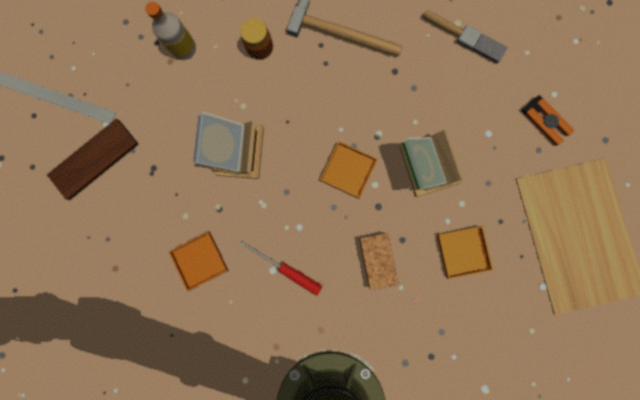

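View pics/scene0.png

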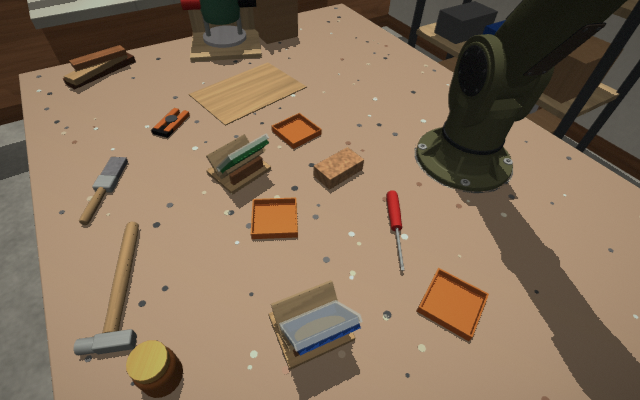

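Candidates: the green case in its stand, top (425,163) and scene (240,150). The blue case is at top (219,143). Orange trays of the same shape are at top (348,170), (199,260) and (464,251). By its colour, the one at (425,163) is the right one. I'll check it in a close crop.

```bash
python3 - <<'E'
import cv2,numpy as np
a=cv2.imread("pics/top0.png")[120:205,390:470]; b=cv2.imread("pics/scene0.png")[125:195,195:280]
a=cv2.resize(a,(400,425),interpolation=cv2.INTER_CUBIC); b=cv2.resize(b,(400,329),interpolation=cv2.INTER_CUBIC)
b=cv2.copyMakeBorder(b,0,425-329,0,0,cv2.BORDER_CONSTANT)
cv2.imwrite("pics/crop0.png",np.hstack([a,b]))
E
```

```text
(no output)
```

View pics/crop0.png

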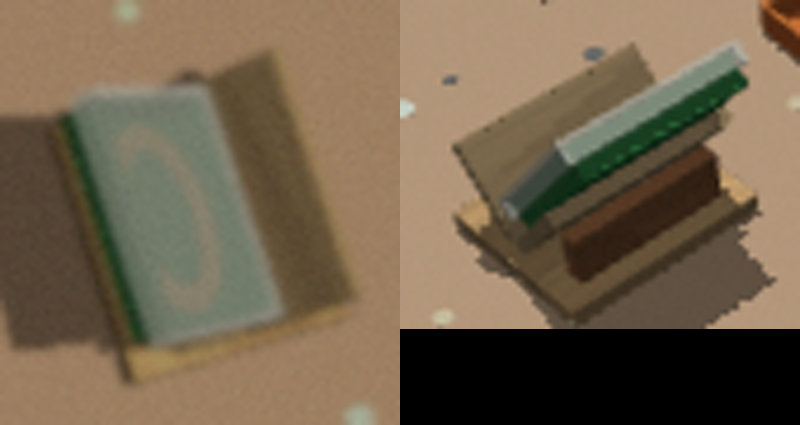

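The crop confirms the green tray under a clear lid, on the +y wing. The free edge runs along its left side in the top view. Next I'll fit the stand and case poses from the corners.

```bash
cat > h.py <<'E'
import numpy as np, cv2
from scipy.optimize import least_squares
from scipy.spatial.transform import Rotation as Ro
from workcell import telemetry, snapshot, get_calibration, job
c50,s50=np.cos(np.radians(50)),np.sin(np.radians(50))
def proj(c,X):
    p=np.asarray(X)@np.array(c["R"]).T+np.array(c["t"]); p=p@np.array(c["mtx"]).T
    return p[:,:2]/p[:,2:]
def world(p,L): # p=x,y,yaw
    return np.asarray(L)@Ro.from_euler('z',p[2]).as_matrix().T+[p[0],p[1],0]
def wp(x,s,h,side=1): # on wing: mm along fold, along wing, normal
    return np.array([x,side*(s*c50-h*s50),22+s*s50+h*c50])/1000
def fit(obs): # list of (cam, localpt, pix)
    f=lambda p: np.concatenate([proj(c,world(p,[L]))[0]-px for c,L,px in obs])
    r=least_squares(f,[.5,-.2,.1]); return r.x,np.round(r.fun.reshape(-1,2),1).tolist()
E
python3 - <<'E'
from h import *
T=get_calibration("top");S=get_calibration("scene")
t=lambda u,v:np.array([390+u/5,120+v/5]); s=lambda u,v:np.array([195+(u-400)/4.706,125+v/4.706])
st=[(T,wp(55,55,0,-1),t(273,50)),(T,wp(-55,55,0,-1),t(353,299)),(S,wp(55,55,0,-1),s(455,147)),(S,wp(-55,55,0,-1),s(632,45))]
ca=[(T,wp(52,108,21),t(76,93)),(T,wp(-52,108,21),t(147,343)),(T,wp(52,4,21),t(208,88)),(T,wp(-52,4,21),t(281,314)),(S,wp(52,108,21),s(558,144)),(S,wp(-52,108,21),s(738,44))]
for o in (st,ca,st+ca): print(fit(o))
E
```

```text
(array([ 0.51529792, -0.23249847,  0.25973603]), [[-1.0, -0.4], [-0.1, 0.0], [-0.4, -1.4], [0.3, -0.8]])
(array([ 0.51344918, -0.22840351,  0.24229726]), [[1.2, -1.3], [2.6, -0.2], [-2.1, 0.2], [-2.2, 1.4], [-0.5, 0.1], [0.5, -0.4]])
(array([ 0.51445154, -0.22977381,  0.2534066 ]), [[-2.1, 0.1], [-1.6, 0.6], [0.3, -0.9], [1.2, -0.2], [1.7, -1.5], [3.7, -0.5], [-1.7, -0.3], [-1.4, 0.8], [-0.8, -0.1], [-0.1, -0.8]])
```

>>> {"op": "servo_tool", "data": {"targets": [[0,[2.4,-2.8,1.1],[0,0,0]],[0,[2.6,-3.0,1.0],[0,0,0]],[0,[2.6,-3.0,0.9],[0,0,0]],[0,[2.6,-3.0,0.9],[0,0,0]],[0,[2.6,-3.0,0.9],[0,0,0]],[0,[2.6,-3.0,0.9],[0,0,0]],[0,[2.6,-3.0,0.9],[0,0,0]],[0,[2.6,-3.0,0.9],[0,0,0]],[0,[2.6,-3.0,0.5],[0,0,0]],[0,[2.6,-3.0,0.0],[0,0,0]]]}}

```text
time_s: 0.93
ee_pos: [0.3985, 0.3098, 0.2895]
tool_rot: [3.14, 0.001, 2.917]
force: [1.4, 1.1, 0.6]
finger_gap: 1.0
grip_force: 0.0
```

>>> {"op": "servo_tool", "data": {"targets": [[0,[1.1,-3.9,0],[0,0,0.048]],[0,[1.1,-3.9,0],[0,0,0.048]],[0,[1.1,-3.9,0],[0,0,0.048]],[0,[1.1,-3.9,0],[0,0,0.048]],[0,[1.1,-3.9,0],[0,0,0.048]],[0,[1.1,-3.9,0],[0,0,0.048]],[0,[1.1,-3.9,0],[0,0,0.048]],[0,[1.1,-3.9,0],[0,0,0.048]],[0,[1.1,-3.9,0],[0,0,0.048]],[0,[1.1,-3.9,0],[0,0,0.048]]]}}

```text
time_s: 1.77
ee_pos: [0.5072, -0.0807, 0.2883]
tool_rot: [3.142, -0.0, -2.884]
force: [0.7, 0.5, -0.5]
finger_gap: 1.0
grip_force: 0.0
```

>>> {"op": "servo_tool", "data": {"targets": [[0,[0,-3,0],[0,0,0]],[0,[0,-3,0],[0,0,0]],[0,[0,-3,0],[0,0,0]],[0,[0,-2,0],[0,0,0]],[0,[0,0,0],[0,0,0]],[0,[0,0,0],[0,0,0]],[0,[0,0,0],[0,0,0]],[0,[0,0,0],[0,0,0]],[0,[0,0,0],[0,0,0]],[0,[0,0,0],[0,0,0]]]}}

```text
time_s: 2.6
ee_pos: [0.5075, -0.1877, 0.2885]
tool_rot: [3.141, 0.0, -2.885]
force: [-0.3, 0.1, 0.6]
finger_gap: 1.002
grip_force: 0.0
```

```bash
python3 - <<'E'
from h import *
import json
c=get_calibration("wrist"); im=snapshot("wrist"); cv2.imwrite("pics/w1.png",im[:,:,::-1])
json.dump({k:np.array(v).tolist() for k,v in c.items()},open("w1.json","w"))
P=[.5145,-.2305,.253]
print(proj(c,world(P,[wp(52,108,21),wp(-52,108,21),wp(52,4,21),wp(-52,4,21),wp(55,55,0,-1),wp(-55,55,0,-1)])).round())
E
```

```text
[[325. 217.]
 [327. 124.]
 [276. 196.]
 [273. 120.]
 [257. 204.]
 [252. 118.]]
```

View pics/w1.png

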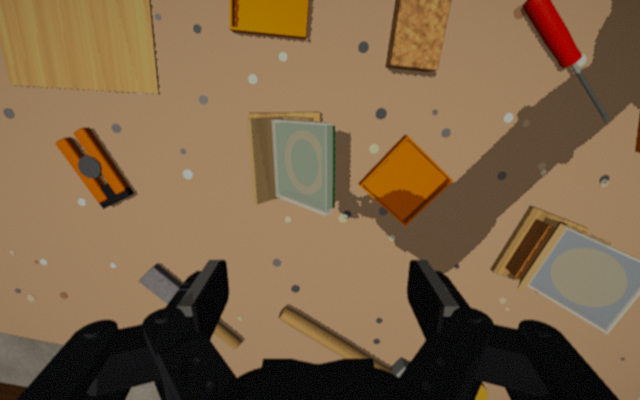

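The wrist view shows the green case at about (304,165) and the blue case at the far right (580,280). Zooming in for exact corners.

```bash
python3 - <<'E'
import cv2
a=cv2.imread("pics/w1.png")[100:225,235:360]
cv2.imwrite("pics/w1c.png",cv2.resize(a,(600,600),interpolation=cv2.INTER_CUBIC))
E
```

```text
(no output)
```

View pics/w1c.png

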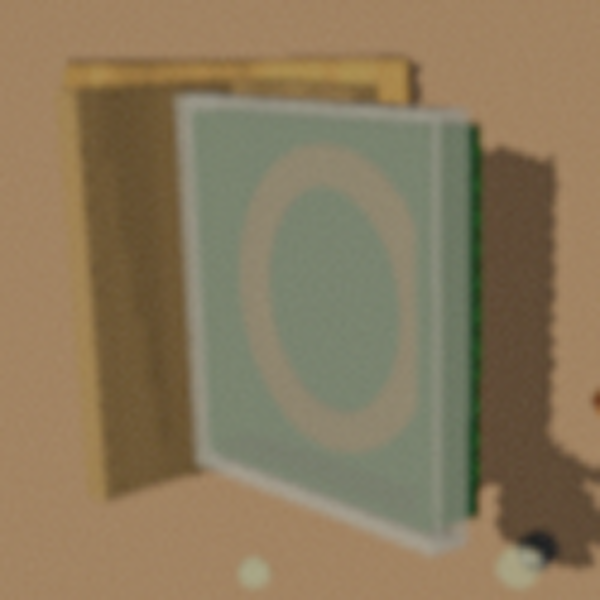

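```bash
python3 - <<'E'
from h import *
import json
W={k:np.array(v) for k,v in json.load(open("w1.json")).items()}
T=get_calibration("top");S=get_calibration("scene")
t=lambda u,v:np.array([390+u/5,120+v/5]); s=lambda u,v:np.array([195+(u-400)/4.706,125+v/4.706]); w=lambda u,v:np.array([235+u/4.8,100+v/4.8])
st=[(T,wp(55,55,0,-1),t(273,50)),(T,wp(-55,55,0,-1),t(353,299)),(S,wp(55,55,0,-1),s(455,147)),(S,wp(-55,55,0,-1),s(632,45)),(W,wp(55,55,0,-1),w(103,499))]
cw=[(W,wp(52,108,21),w(438,552)),(W,wp(-52,108,21),w(440,108)),(W,wp(52,4,21),w(203,466)),(W,wp(-52,4,21),w(179,96)),(W,wp(-52,108,9),w(474,118))]
ca=[(T,wp(52,108,9),t(76,93)),(T,wp(-52,108,9),t(147,343)),(T,wp(52,4,21),t(208,88)),(T,wp(-52,4,21),t(281,314)),(S,wp(52,108,21),s(558,144)),(S,wp(-52,108,21),s(738,44))]
for o in (st,cw,ca,cw+ca,st+ca+cw): print(fit(o))
P=fit(st+ca+cw)[0]
M=Ro.from_euler('z',P[2]).as_matrix()
for sg in (1,-1):
    z=M@[0,-sg*c50,-s50]; x=M@[-1,0,0]; R=np.c_[x,np.cross(z,x),z]
    print("tool R euler",Ro.from_matrix(R).as_euler('xyz'), "rotvec from vertical", (Ro.from_matrix(R)*Ro.from_euler('xyz',[np.pi,0,-2.885]).inv()).as_rotvec())
    for q in (75,115,165): print(q,world(P,[wp(0,q,10.5,sg)]))
print("fold",M@[1,0,0],"up-wing",M@[0,c50,s50],"n",M@[0,-s50,c50])
E
```

```text
(array([ 0.51475547, -0.23244968,  0.26404503]), [[-1.1, -0.2], [-0.1, 0.2], [-0.2, -1.3], [0.4, -0.8], [-0.2, 0.4]])
(array([ 0.51470307, -0.23019064,  0.27061438]), [[0.2, 1.3], [-0.8, 0.9], [-0.3, -0.2], [0.3, -0.1], [0.5, -1.8]])
(array([ 0.51453191, -0.23302533,  0.24413963]), [[-1.7, 0.3], [-0.4, 1.0], [0.0, -0.4], [-0.0, 0.8], [-1.8, -1.0], [-0.8, -1.4]])
(array([ 0.51463347, -0.23103828,  0.26103915]), [[-0.9, 1.5], [-1.1, 1.1], [-1.2, -0.5], [0.1, -0.4], [0.3, -1.5], [-3.0, 1.0], [-0.8, 1.3], [-1.3, -0.4], [-0.6, 0.6], [-0.8, -0.4], [-0.4, -1.3]])
(array([ 0.5146509 , -0.23131771,  0.25940719]), [[-1.5, -0.1], [-0.7, 0.4], [0.0, -1.2], [0.7, -0.6], [0.4, 0.4], [-2.9, 0.9], [-0.8, 1.3], [-1.2, -0.4], [-0.5, 0.6], [-0.9, -0.5], [-0.5, -1.3], [-1.2, 1.5], [-1.2, 1.1], [-1.5, -0.6], [-0.1, -0.4], [0.1, -1.5]])
tool R euler [-2.44346095  0.         -2.88218546] rotvec from vertical [-0.67502531 -0.1781264   0.00269929]
75 [[ 0.50434812 -0.19249596  0.0862026 ]]
115 [[ 0.49775292 -0.1676447   0.11684438]]
165 [[ 0.48950892 -0.13658063  0.1551466 ]]
tool R euler [ 2.44346095  0.         -2.88218546] rotvec from vertical [0.67502531 0.1781264  0.00269929]
75 [[ 0.52495369 -0.27013946  0.0862026 ]]
115 [[ 0.53154888 -0.29499071  0.11684438]]
165 [[ 0.53979288 -0.32605478  0.1551466 ]]
fold [0.96654221 0.25650762 0.        ] up-wing [-0.16487992  0.62128136  0.76604444] n [ 0.19649624 -0.74041429  0.64278761]
```

>>> {"op": "servo_tool", "data": {"targets": [[0.35,[-0.24,0.73,-1.07],[-0.0675,-0.0178,0.0003]],[0.35,[-0.24,0.73,-1.07],[-0.0675,-0.0178,0.0003]],[0.35,[-0.24,0.73,-1.07],[-0.0675,-0.0178,0.0003]],[0.35,[-0.24,0.73,-1.07],[-0.0675,-0.0178,0.0003]],[0.35,[-0.24,0.73,-1.07],[-0.0675,-0.0178,0.0003]],[0.35,[-0.24,0.73,-1.07],[-0.0675,-0.0178,0.0003]],[0.35,[-0.24,0.73,-1.07],[-0.0675,-0.0178,0.0003]],[0.35,[-0.24,0.73,-1.07],[-0.0675,-0.0178,0.0003]],[0.35,[-0.24,0.73,-1.07],[-0.0675,-0.0178,0.0003]],[0.35,[-0.24,0.73,-1.07],[-0.0675,-0.0178,0.0003]]]}}

```text
time_s: 3.48
ee_pos: [0.4839, -0.1145, 0.1817]
tool_rot: [-2.441, 0.004, -2.881]
force: [0.6, 0.6, -0.2]
finger_gap: 0.648
grip_force: 0.0
```

```bash
python3 -c "
from h import *
s=telemetry.read_state();print(s['qpos'].round(2),s['ee_pos'].round(4),s['tool_rot'].round(3),s['finger_gap'])"
```

```text
[-0.49  0.38  0.2   2.14  0.87  0.87  0.87] [ 0.4839 -0.1145  0.1817] [-2.441  0.004 -2.881] 0.64832790626953
```

>>> {"op": "servo_tool", "data": {"targets": [[0.35,[0.2,-0.78,-0.95],[0,0,0]],[0.35,[0.2,-0.78,-0.95],[0,0,0]],[0.35,[0.2,-0.78,-0.95],[0,0,0]],[0.35,[0.2,-0.78,-0.95],[0,0,0]],[0.35,[0.2,-0.78,-0.95],[0,0,0]],[0.35,[0.2,-0.78,-0.95],[0,0,0]],[0.35,[0.2,-0.78,-0.95],[0,0,0]],[0.35,[0.2,-0.78,-0.95],[0,0,0]],[0.35,[0.2,-0.78,-0.95],[0,0,0]],[0.35,[0.2,-0.78,-0.95],[0,0,0]]]}}

```text
time_s: 4.32
ee_pos: [0.5039, -0.1935, 0.086]
tool_rot: [-2.444, 0.002, -2.882]
force: [-0.4, -0.6, 0.1]
finger_gap: 0.649
grip_force: 0.0
```

```bash
python3 - <<'E'
from h import *
im=snapshot("wrist")[:,:,::-1]; im2=snapshot("scene")[100:200,170:310,::-1]
cv2.imwrite("pics/g1.png",np.hstack([cv2.resize(im[100:400,100:500],(400,300)),cv2.resize(im2,(400,300),interpolation=cv2.INTER_CUBIC)]))
s=telemetry.read_state();print(s['ee_pos'].round(4),s['tool_rot'].round(3),s['force'])
E
```

```text
[ 0.503  -0.1943  0.0856] [-2.443e+00 -1.000e-03 -2.884e+00] [ 0.23787293 -0.48385024 -0.48521014]
```

View pics/g1.png

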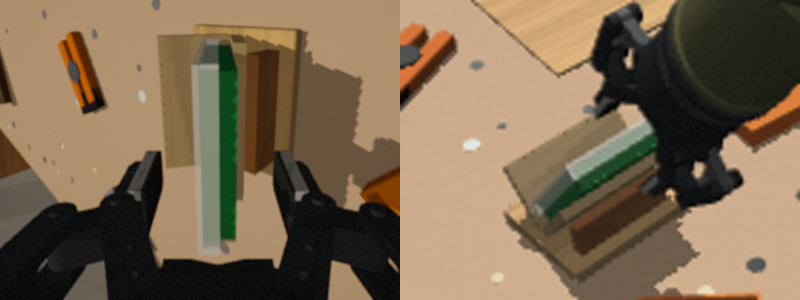

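The wrist crop shows both pads straddling the case: pads at x≈160 and 275, case from 193 to 238. It is centred and square, so I'll pinch.

>>> {"op": "servo_tool", "data": {"targets": [[0.5,[0,0,0],[0,0,0]],[0.6,[0,0,0],[0,0,0]],[0.66,[0,0,0],[0,0,0]],[0.7,[0,0,0],[0,0,0]],[0.74,[0,0,0],[0,0,0]],[0.78,[0,0,0],[0,0,0]],[0.85,[0,0,0],[0,0,0]],[1,[0,0,0],[0,0,0]],[1,[0,0,0],[0,0,0]],[1,[0,0,0],[0,0,0]]], "squeeze": 40}}

```text
time_s: 5.25
ee_pos: [0.5036, -0.1934, 0.0869]
tool_rot: [-2.443, 0.001, -2.882]
force: [-2.0, 3.1, 5.2]
finger_gap: 0.225
grip_force: 39.0
```

```bash
python3 -c "
from h import *
s=telemetry.read_state();print(s['ee_pos'].round(4),s['tool_rot'].round(3),s['force'],s['finger_gap'],s['grip_force'])"
```

```text
[ 0.5036 -0.1934  0.0869] [-2.443e+00  1.000e-03 -2.882e+00] [-1.95046679  3.10972379  5.17806949] 0.22505994314420485 38.97605121455854
```

```bash
python3 - <<'E'
from h import *
P=[.51465,-.2313,.2597]; k=Ro.from_euler('z',P[2]).apply([1,0,0])
A=np.array([.5036,-.1934,.0869]); up=np.array([0,0,.03])
piv=np.array([P[0],P[1],.0383])
ang=np.radians(80); q=[Ro.from_rotvec(k*ang*i/3).apply(A-piv)+piv+up for i in range(4)]
print("mirror check local A",Ro.from_euler('z',-P[2]).apply(A-[P[0],P[1],0]),"final",Ro.from_euler('z',-P[2]).apply(q[3]-up-[P[0],P[1],0]))
for i in range(3): print((q[i+1]-q[i])*10)
print(q[3],"rot per row",k*ang/30)
E
```

```text
mirror check local A [-0.0009471   0.03946664  0.0869    ] final [-0.0009471  -0.04100835  0.08560635]
[ 0.06679022 -0.25137424  0.12543141]
[ 0.07414157 -0.27904205 -0.00464128]
[ 0.06572043 -0.24734793 -0.13372661]
[ 0.52426522 -0.27117642  0.11560635] rot per row [0.04498142 0.01195158 0.        ]
```

>>> {"op": "servo_tool", "data": {"targets": [[1,[0,0,0.15],[0,0,0]],[1,[0,0,0.25],[0,0,0]],[1,[0,0,0.35],[0,0,0]],[1,[0,0,0.4],[0,0,0]],[1,[0,0,0.4],[0,0,0]],[1,[0,0,0.4],[0,0,0]],[1,[0,0,0.4],[0,0,0]],[1,[0,0,0.35],[0,0,0]],[1,[0,0,0.2],[0,0,0]],[1,[0,0,0.1],[0,0,0]]]}}

```text
time_s: 6.08
ee_pos: [0.5034, -0.1938, 0.1168]
tool_rot: [-2.443, 0.001, -2.883]
force: [-0.3, 0.9, -1.6]
finger_gap: 0.222
grip_force: 39.0
```

>>> {"op": "servo_tool", "data": {"targets": [[1,[0.067,-0.251,0.125],[0.045,0.012,0]],[1,[0.067,-0.251,0.125],[0.045,0.012,0]],[1,[0.067,-0.251,0.125],[0.045,0.012,0]],[1,[0.067,-0.251,0.125],[0.045,0.012,0]],[1,[0.067,-0.251,0.125],[0.045,0.012,0]],[1,[0.067,-0.251,0.125],[0.045,0.012,0]],[1,[0.067,-0.251,0.125],[0.045,0.012,0]],[1,[0.067,-0.251,0.125],[0.045,0.012,0]],[1,[0.067,-0.251,0.125],[0.045,0.012,0]],[1,[0.067,-0.251,0.125],[0.045,0.012,0]]]}}

```text
time_s: 6.92
ee_pos: [0.5096, -0.219, 0.1289]
tool_rot: [-2.912, -0.001, -2.883]
force: [0.7, -0.7, -2.7]
finger_gap: 0.221
grip_force: 39.1
```

>>> {"op": "servo_tool", "data": {"targets": [[1,[0.074,-0.279,-0.005],[0.045,0.012,0]],[1,[0.074,-0.279,-0.005],[0.045,0.012,0]],[1,[0.074,-0.279,-0.005],[0.045,0.012,0]],[1,[0.074,-0.279,-0.005],[0.045,0.012,0]],[1,[0.074,-0.279,-0.005],[0.045,0.012,0]],[1,[0.074,-0.279,-0.005],[0.045,0.012,0]],[1,[0.074,-0.279,-0.005],[0.045,0.012,0]],[1,[0.074,-0.279,-0.005],[0.045,0.012,0]],[1,[0.074,-0.279,-0.005],[0.045,0.012,0]],[1,[0.074,-0.279,-0.005],[0.045,0.012,0]]]}}

```text
time_s: 7.75
ee_pos: [0.5169, -0.2472, 0.1282]
tool_rot: [2.906, -0.002, -2.883]
force: [0.3, -0.4, -0.8]
finger_gap: 0.221
grip_force: 39.5
```

>>> {"op": "servo_tool", "data": {"targets": [[1,[0.066,-0.247,-0.133],[0.045,0.012,0]],[1,[0.066,-0.247,-0.133],[0.045,0.012,0]],[1,[0.066,-0.247,-0.133],[0.045,0.012,0]],[1,[0.066,-0.247,-0.133],[0.045,0.012,0]],[1,[0.066,-0.247,-0.133],[0.045,0.012,0]],[1,[0.066,-0.247,-0.133],[0.045,0.012,0]],[1,[0.066,-0.247,-0.133],[0.045,0.012,0]],[1,[0.066,-0.247,-0.133],[0.045,0.012,0]],[1,[0.066,-0.247,-0.133],[0.045,0.012,0]],[1,[0.066,-0.247,-0.133],[0.045,0.012,0]]]}}

```text
time_s: 8.58
ee_pos: [0.5235, -0.2722, 0.1144]
tool_rot: [2.441, -0.003, -2.882]
force: [-0.1, 0.0, -2.3]
finger_gap: 0.22
grip_force: 39.3
```

```bash
python3 - <<'E'
from h import *
im=snapshot("wrist")[:,:,::-1]; im2=snapshot("scene")[80:200,170:330,::-1]
cv2.imwrite("pics/g2.png",np.hstack([cv2.resize(im[100:400,100:500],(400,300)),cv2.resize(im2,(400,300),interpolation=cv2.INTER_CUBIC)]))
s=telemetry.read_state();print(s['qpos'].round(2),s['ee_pos'].round(4),s['tool_rot'].round(3),s['force'],s['finger_gap'])
E
```

```text
[ 0.86  0.92 -0.38  1.22 -0.17  1.57  2.41] [ 0.5226 -0.2734  0.1121] [ 2.44  -0.006 -2.885] [ 0.30626534  0.79003131 -2.31338378] 0.22346362034114386
```

View pics/g2.png

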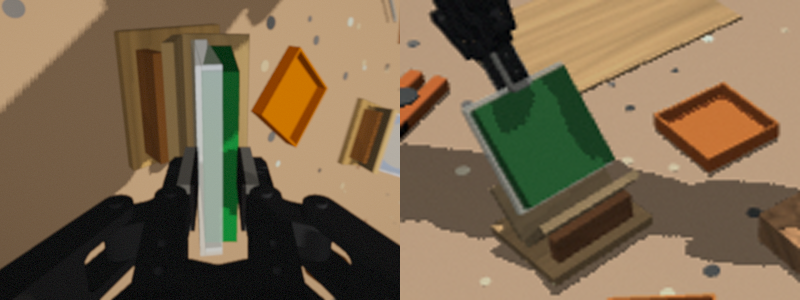

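The wrist crop shows the case still closed and pinched, with the lid facing the −y wing and square to the stand. Lowering it now.

>>> {"op": "servo_tool", "data": {"targets": [[1,[0,0,-0.2],[0,0,0]],[1,[0,0,-0.3],[0,0,0]],[1,[0,0,-0.3],[0,0,0]],[1,[0,0,-0.3],[0,0,0]],[1,[0,0,-0.3],[0,0,0]],[1,[0,0,-0.3],[0,0,0]],[1,[0,0,-0.3],[0,0,0]],[1,[0,0,-0.2],[0,0,0]],[1,[0,0,-0.1],[0,0,0]],[1,[0,0,0],[0,0,0]]]}}

```text
time_s: 9.52
ee_pos: [0.5239, -0.2712, 0.0919]
tool_rot: [2.442, -0.002, -2.882]
force: [0.6, 0.2, -1.9]
finger_gap: 0.226
grip_force: 41.7
```

```bash
python3 - <<'E'
from h import *
P=[.51465,-.2313,.2597]
s=telemetry.read_state();print(s['ee_pos'].round(4),s['tool_rot'].round(3),s['force'].round(1),Ro.from_euler('z',-P[2]).apply(s['ee_pos']-[P[0],P[1],0]).round(4))
E
```

```text
[ 0.5239 -0.2712  0.0919] [ 2.442e+00 -2.000e-03 -2.882e+00] [ 0.6  0.2 -1.9] [-0.0013 -0.041   0.0919]
```

>>> {"op": "servo_tool", "data": {"targets": [[1,[0,0,-0.1],[0,0,0]],[1,[0,0,-0.1],[0,0,0]],[1,[0,0,-0.1],[0,0,0]],[1,[0,0,-0.1],[0,0,0]],[1,[0,0,-0.05],[0,0,0]],[1,[0,0,-0.05],[0,0,0]],[1,[0,0,0],[0,0,0]],[1,[0,0,0],[0,0,0]],[1,[0,0,0],[0,0,0]],[1,[0,0,0],[0,0,0]]]}}

```text
time_s: 10.35
ee_pos: [0.5243, -0.2714, 0.0873]
tool_rot: [2.443, -0.001, -2.882]
force: [0.5, 1.2, 0.9]
finger_gap: 0.222
grip_force: 44.6
```

>>> {"op": "servo_tool", "data": {"targets": [[1,[0,0,-0.05],[0,0,0]],[1,[0,0,-0.05],[0,0,0]],[1,[0,0,-0.05],[0,0,0]],[1,[0,0,0],[0,0,0]],[1,[0,0,0],[0,0,0]],[1,[0,0,0],[0,0,0]],[1,[0,0,0],[0,0,0]],[1,[0,0,0],[0,0,0]],[1,[0,0,0],[0,0,0]],[1,[0,0,0],[0,0,0]]]}}

```text
time_s: 11.18
ee_pos: [0.5249, -0.2717, 0.0864]
tool_rot: [2.443, -0.0, -2.883]
force: [2.2, -1.8, 5.4]
finger_gap: 0.221
grip_force: 46.3
```

```bash
python3 - <<'E'
from h import *
im=snapshot("wrist")[:,:,::-1]; im2=snapshot("scene")[80:200,170:330,::-1]
cv2.imwrite("pics/g3.png",np.hstack([cv2.resize(im[100:300,200:400],(400,400),interpolation=cv2.INTER_CUBIC),cv2.resize(im2,(400,400),interpolation=cv2.INTER_CUBIC)]))
s=telemetry.read_state();print(s['ee_pos'].round(4),s['force'].round(1),s['moment'].round(2))
E
```

```text
[ 0.5249 -0.2717  0.0864] [ 2.3 -1.5  5.9] [ 0.12 -0.33 -0.25]
```

View pics/g3.png

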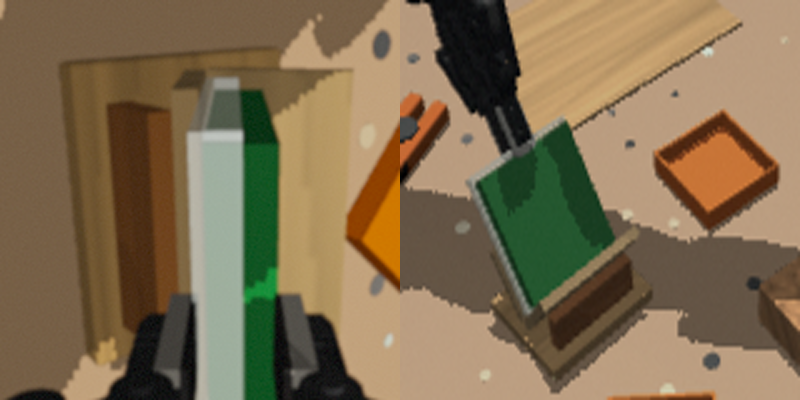

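The case is down in the V, lid against the −y wing and still closed. Releasing slowly.

>>> {"op": "servo_tool", "data": {"targets": [[0.8,[0,0,0],[0,0,0]],[0.77,[0,0,0],[0,0,0]],[0.75,[0,0,0],[0,0,0]],[0.73,[0,0,0],[0,0,0]],[0.7,[0,0,0],[0,0,0]],[0.65,[0,0,0],[0,0,0]],[0.58,[0,0,0],[0,0,0]],[0.5,[0,0,0],[0,0,0]],[0.42,[0,0,0],[0,0,0]],[0.35,[0,0,0],[0,0,0]]], "squeeze": 20}}

```text
time_s: 12.12
ee_pos: [0.524, -0.2715, 0.0855]
tool_rot: [2.443, -0.002, -2.882]
force: [0.4, 0.9, 1.2]
finger_gap: 0.647
grip_force: 0.0
```

```bash
python3 - <<'E'
from h import *
im=snapshot("wrist")[:,:,::-1]; im2=snapshot("scene")[80:200,170:330,::-1]
cv2.imwrite("pics/g4.png",np.hstack([cv2.resize(im[100:400,100:500],(400,400),interpolation=cv2.INTER_CUBIC),cv2.resize(im2,(400,400),interpolation=cv2.INTER_CUBIC)]))
s=telemetry.read_state();print(s['ee_pos'].round(4),s['force'].round(1),s['finger_gap'],s['grip_force'])
E
```

```text
[ 0.524  -0.2714  0.0856] [ 0.2  0.2 -0.2] 0.6525332248813154 0.0
```

View pics/g4.png

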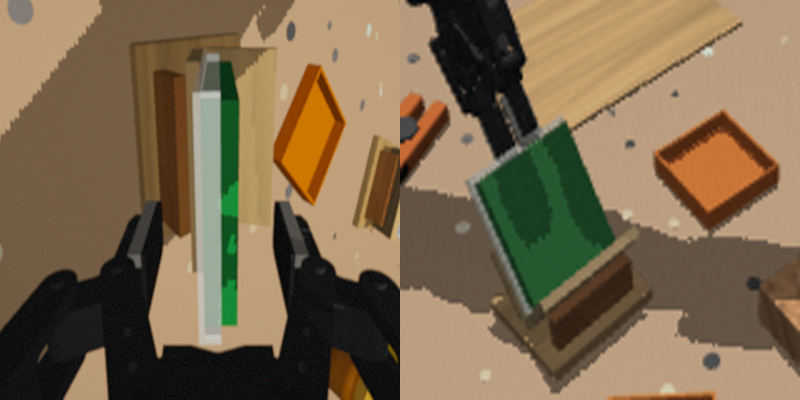

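The case rests on the −y wing with both pads clear. Backing out along the wing.

>>> {"op": "servo_tool", "data": {"targets": [[0.35,[0.1,-0.37,0.46],[0,0,0]],[0.35,[0.2,-0.75,0.92],[0,0,0]],[0.35,[0.2,-0.75,0.92],[0,0,0]],[0.35,[0.2,-0.75,0.92],[0,0,0]],[0.35,[0.2,-0.75,0.92],[0,0,0]],[0.35,[0.2,-0.75,0.92],[0,0,0]],[0.35,[0.2,-0.75,0.92],[0,0,0]],[0.35,[0.2,-0.75,0.92],[0,0,0]],[0.35,[0.2,-0.75,0.92],[0,0,0]],[0.35,[0.2,-0.75,0.92],[0,0,0]]]}}

```text
time_s: 13.05
ee_pos: [0.5431, -0.3433, 0.1738]
tool_rot: [2.443, -0.002, -2.882]
force: [1.1, -0.9, -0.1]
finger_gap: 0.653
grip_force: 0.0
```

```bash
python3 - <<'E'
from h import *
c=get_calibration("wrist");im=snapshot("wrist")[:,:,::-1]; im2=snapshot("scene"); S=get_calibration("scene")
P=[.51465,-.2313,.2597]
L=world(P,[wp(x,s,h,-1) for x,s,h in [(48,104,21),(-48,104,21),(48,8,21),(-48,8,21)]])
print(proj(S,L).round(1),proj(c,L).round(1))
a=cv2.resize(im[60:300,180:420],(400,400),interpolation=cv2.INTER_CUBIC); b=cv2.resize(im2[90:190,180:280,::-1],(400,400),interpolation=cv2.INTER_CUBIC)
for img,pp,o,k in ((a,proj(c,L),(180,60),400/240),(b,proj(S,L),(180,90),4)):
    for p in pp: cv2.circle(img,tuple(int(v) for v in (p-o)*k),3,(0,0,255),-1)
cv2.imwrite("pics/g5.png",np.hstack([a,b]))
E
```

```text
[[200.7 132.7]
 [235.8 114.7]
 [223.1 170.9]
 [256.  151.5]] [[330.6 251.4]
 [332.  143.2]
 [327.4 214.3]
 [328.  132. ]]
```

View pics/g5.png

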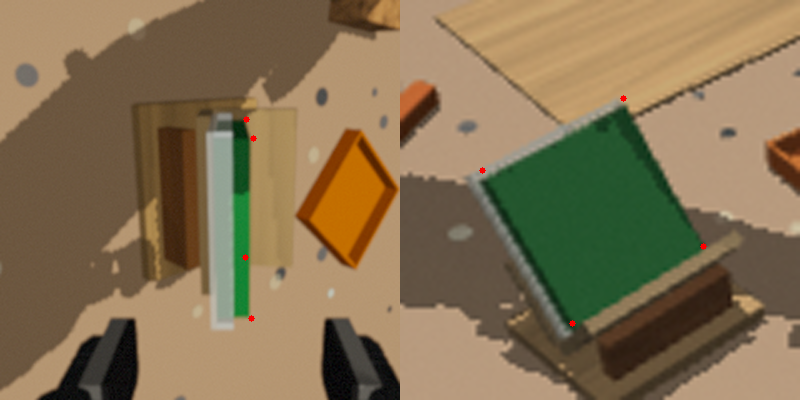

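The predicted base corners match the image to within 1–2 pixels in the scene view. The case is lid-down, closed, square and in the V, with the robot clear of it. Handing in.

```bash
python3 -c "
from workcell import job
print(job.job_done())"
```

```text
the job is handed in; nothing more can be done
None
```

I turned the green case over and handed the job in at about 13 s: it lies closed and lid-down on the −y wing of its stand, its edge in the V and square with it, and I did not touch the blue case.

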